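Tap the rack wedge home

TASK

A side frame of a tray rack lies on the bench; two of its three locking wedges are home and one still stands proud of its socket. Take the wooden pounder by its handle and tap the proud wedge down with it (not with the fingers) until it stops, fully home with its head down on the socket, then stand the pounder upright on the bench again and let it go.

Things in the scene. Friction and masses are not known exactly. Their poses are not given: they have to be found in the camera images.
- pounder_grip (a point): The wooden pounder, a round pale-wood tool 170 mm tall standing upright on the bench: a thick foot 54 mm across from the bench up to 65 mm, narrowing to a straight round handle 30 mm across from 85 to 170 mm; mass about 0.3 kg. This point is on its axis at mid-handle, 130 mm above its flat underside and 40 mm below its top; z points up its axis. It is round, so its yaw does not matter. (The shorter, pear-shaped wooden thing, 105 mm tall, is a citrus reamer, not the pounder.)
- wedge_top (a point): Centre of the flat top face of the proud steel wedge, the one to be driven. Its head is 30 x 52 mm and 12 mm thick, above a tapering shank that goes down into the slot; z points up, y along the head's long side. It moves straight down only. When home the head's underside rests on the socket, so this point is then 82 mm above the bench. The two other wedges look the same but are already home.
- wedge (a joint): How far the proud wedge has been driven down, in m: it starts between 0 and 0.010 and stops hard at 0.030, fully home. It resists with about 9 N of friction all the way, stays where it is left and does not spring back.
- lock: The grey socket that holds the proud wedge, fixed to the frame: a block 64 mm (x) by 60 mm (y) and 70 mm high with a slot in its top for the wedge. Origin at the centre of its underside, at bench height; z up, y along the frame's upright (a 50 mm square aluminium tube). Two like sockets stand 140 or 280 mm from it along the tube, and jars up to 88 mm high stand around.
There are look-alikes about, which are no part of the job. Leave any purple look-alike of the part that bears pounder_grip alone.

How it is judged:
By the outcome, as a careful person would: the job done as asked, in the order asked, and still so for the second after the job is handed in, with the robot touching nothing.
It also fails if it takes over 45 s, if anything falls off the work surface, if the arm or the gripper's body presses on something with over 40 N, if the wrist force passes 120 N, or if a joint passes its speed limit or range.

ROBOT

A 7-joint arm with a two-finger parallel gripper is mounted at the origin on the work surface. World frame = base frame: x ahead of the robot, y to its left, z up, the work surface at z = 0. Lengths are in mm, angles in rad, forces in N, time in s.
With the tool pointing down it reaches from about 400 to 875 mm from the base axis. Payload 4.4 kg.
Tool frame: the origin (TCP) lies on the centre line of the jaws, within the pads' length; the fingertips stand 25 mm ahead of it and the grasp point (between the pads) lies 6 mm ahead of it; x points along the fingers, y is the direction in which the jaws open and shut, and the axes are right-handed (so a half turn about x gives the same grasp; the last joint's range is limited). The gripper opens to 85 mm and grips with 20 to 120 N. Pads are 22 mm wide; open, the fingers measure 114 mm over their backs; the gripper's body (76 mm by 85 mm) begins 54 mm behind the grasp point. The pads swing forward as they close: fully open they stand 13 mm farther back than shut.
Start: joints at [1.203, 0.628, 0.038, 1.517, -0.027, 0.996, -0.02], TCP at [193.232, -620.628, 256.313] pointing down, gripper open.
Joint ranges: [-3.06, 3.06], [-0.37, 2.12], [-1.25, 1.32], [0.18, 2.47], [-1.1, 4.24], [0.23, 1.98], [-2.94, 2.94]. Speed limits (rad/s): [2.57, 2.57, 3.14, 3.14, 3.14, 3.14, 3.14].

INTERFACE

Orientations are given as [roll, pitch, yaw] about the fixed x, y, z axes, in that order (R = Rz(yaw) Ry(pitch) Rx(roll)).
In Python, from cell import * gives the robot as it stands. The module is installed in compiled form; this text tells all that it offers.
- The arm moves only by the tool jog_arm, never from a script. Its argument "series" is a list of rows, each a list of 3 entries, a list of its own where there are three numbers: the turn, a rotation vector about the tool's x, y, z in degrees, then the shift along the tool's x, y, z in mm, then the gripper's target within -1 to 1 (shut at 1, half-way at 0, fully open at -1). In form: [[[rx, ry, rz], [dx, dy, dz], hand], ...]. A call has 1 to 8 rows; each row shifts and turns the commanded pose from where the row before left it, along the tool's axes as they then stand; what a row does not reach is not made up. A row lasts 1/8 s, in which the tool goes at most 62.5 mm and 10.7 degrees, less where a joint would pass 70% of its speed; a pose out of reach is approached as far as the arm can. A call is refused whole if a number of a shift passes 62.5 or a number of a turn 10.7, either way. A call with a gripper value outside its range is refused whole. The fingers move at their own pace and stop on an object; the grip force is fixed at half the most. Time passes only in rows, so rows that do not move let the fingers close. It gives the time, the measured TCP pose, the force and the opening at its end, in the units of the state.
- read_state(): the state, without advancing time (a new reading comes with each control period).
- get_image(name): name is "scene" or "side" or "wrist"; returns a dict with "img" (384x512x3 uint8, red, green, blue), "range_z" (384x512 float32, mm along the optical axis (not along the pixel's ray), 0 where there is no reading), "fovy" (degrees; the focal length in pixels is half the picture's height over the tangent of half this angle, whatever the lens; pixels are square), "cx", "cy" (the principal point, pixels), "cam_to_world" (4x4, takes a point from camera to world coordinates). Camera axes: x right, y up, looking along -z (the intrinsics and any distortion apply to the point x, -y, -z); pixel columns grow to the right and rows downward; lengths in mm; the calibration is good to about 2 mm. A picture is of the moment at which its call begins.
- finish_job(): hands the job in, once; it reports no verdict.
The state is a dict: "clock": time; "qpos": joint angles; "qd": joint speeds; "tau": joint torques, N m; "eef_pos": TCP position; "tool_rot": TCP orientation; "force": force on the tool from outside, world axes, zero at the start; "torque": the same for the moment, N m; "width": finger opening in mm.
Only numpy, scipy, OpenCV 4.12 (cv2) and the standard library are available. Lean on these libraries where they do the work, as an engineer would, in place of code of your own. Each camera call takes 0.05 s, during which the arm holds its last target. There are 200 camera calls.

## Working session

There is one attempt and no reset: what is moved stays moved. The work goes in short steps, Python scripts to look and compute and a tool call to move; the robot and the scene stay as the last step left them, time stands still between calls to the robot, and variables do not carry over. Pictures are saved under pics/ and viewed, about 8 in all and at most 12, crops included, and the job is handed in when it is done.

Besides the shell and the picture viewer there is one more tool, called after "Emit:" by a JSON object that holds its "name" and its "arguments", one argument or row to a line. jog_arm: Moves the arm, as the interface text tells. Its arguments: {"type":"object","properties":{"series":{"type":"array"}},"required":["series"]}

```bash
mkdir -p pics
cat > h.py <<'E'
from cell import *
import numpy as np, cv2
def K(d):
    f=d["img"].shape[0]/2/np.tan(np.radians(d["fovy"])/2); return f,d["cx"],d["cy"]
def cloud(d):
    f,cx,cy=K(d); z=d["range_z"]; v,u=np.mgrid[:z.shape[0],:z.shape[1]]
    p=np.stack([(u-cx)/f*z,-(v-cy)/f*z,-z,np.ones_like(z)],-1)@np.array(d["cam_to_world"]).T
    p=p[...,:3]; p[z==0]=np.nan; return p
def save(n,d): cv2.imwrite("pics/"+n+".png",d["img"][...,::-1])
E
python3 - <<'E'
from h import *
import pickle
ds={n:get_image(n) for n in("scene","side","wrist")}
pickle.dump(ds,open("a.pkl","wb"))
for n,d in ds.items(): print(n,d["fovy"],d["cx"],d["cy"],[k for k in d],np.round(d["cam_to_world"],3).tolist(),(d["range_z"]==0).mean())
cv2.imwrite("pics/a.png",cv2.resize(np.hstack([ds["scene"]["img"],ds["side"]["img"]])[...,::-1],(800,300)))
save("scene",ds["scene"]);save("side",ds["side"])
print(read_state())
E
```

```text
scene 55.631578182354644 262.15111169305555 190.90141201482814 ['img', 'range_z', 'fovy', 'cx', 'cy', 'cam_to_world'] [[0.377, -0.794, 0.477, 1002.585], [0.926, 0.32, -0.199, -127.968], [0.005, 0.517, 0.856, 973.181], [0.0, 0.0, 0.0, 1.0]] 0.0041961669921875
side 49.60218363247141 253.01661934236617 196.69544985724667 ['img', 'range_z', 'fovy', 'cx', 'cy', 'cam_to_world'] [[-0.773, 0.411, -0.483, -48.475], [-0.634, -0.525, 0.568, 734.489], [-0.019, 0.745, 0.666, 909.517], [0.0, 0.0, 0.0, 1.0]] 0.0038859049479166665
wrist 71.12488053808791 255.55766415110602 194.12910631863787 ['img', 'range_z', 'fovy', 'cx', 'cy', 'cam_to_world'] [[0.297, 0.905, 0.305, 271.165], [-0.955, 0.282, 0.094, -596.058], [-0.001, -0.319, 0.948, 373.423], [0.0, 0.0, 0.0, 1.0]] 0.003946940104166667
{'clock': 0.15, 'qpos': array([ 1.20321146,  0.62912232,  0.03846061,  1.51811008, -0.02698245,
        0.99630386, -0.01998081]), 'qd': array([ 3.35249118e-04, -1.74110473e-03,  1.31401704e-04, -3.05619544e-03,
       -1.15417636e-04,  7.74498693e-05,  5.34019995e-04]), 'tau': array([ 1.72595086e-03, -5.63802624e+01,  1.22773558e+00, -1.93651128e+01,
        1.11695976e-02,  7.42181292e-03, -3.08136833e-06]), 'eef_pos': array([ 193.09105732, -620.21359654,  255.61692551]), 'tool_rot': array([-1.55168199,  1.56937095,  1.89171502]), 'force': array([0.23250554, 0.5840608 , 0.31066834]), 'torque': array([-0.02729394,  0.00863317, -0.01663413]), 'width': 85.50045179626417}
```

View pics/scene.png

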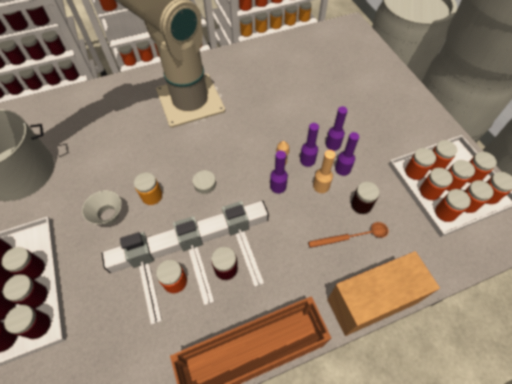

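View pics/side.png

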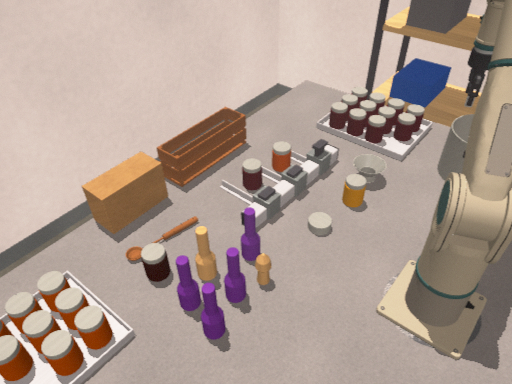

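The scene view shows the pale pounder at about (325,170), surrounded by purple look-alikes, with the reamer at (283,148). The sockets are at (134,242), (187,230) and (236,214), and the leftmost looks proud. In the side view the pounder is at (205,252) and the sockets are at (320,150), (294,180) and (266,198).

Run:
```python
from h import *
import pickle
ds=pickle.load(open("a.pkl","rb"))
for n in("scene","side"):
    d=ds[n];p=cloud(d);hsv=cv2.cvtColor(d["img"],cv2.COLOR_RGB2HSV)
    for nm,lo,hi in(("pale",(8,90,120),(22,255,255)),("purple",(125,100,40),(150,255,255))):
        m=cv2.inRange(hsv,lo,hi);k,l,s,c=cv2.connectedComponentsWithStats(m)
        for i in range(1,k):
            if s[i,4]<60: continue
            q=p[l==i];q=q[~np.isnan(q[:,0])]
            t=q[q[:,2]>np.percentile(q[:,2],95)-8]
            print(n,nm,c[i].round(),s[i,4],"top",t.mean(0).round(1),"max",q[:,2].max().round(1),"mean",q.mean(0).round(1), np.ptp(q,0).round())
    # sockets
    pts=[(134,242),(187,230),(236,214)] if n=="scene" else [(320,150),(294,180),(266,198)]
    m=(p[...,2]>62)&(p[...,2]<125)&(hsv[...,1]<70)&(p[...,0]<1000)
    for u,v in pts:
        r=np.s_[v-22:v+22,u-22:u+22]
        q=p[r][m[r]];h,e=np.histogram(q[:,2],bins=np.arange(62,126,4));print(n,(u,v),list(zip(e[:-1].astype(int),h)))
        for a,b in((76,90),(90,112)):
            s=q[(q[:,2]>a)&(q[:,2]<b)]
            if len(s)>8: print("  ",a,len(s),s.mean(0).round(1),np.median(s,0).round(1))
a=cv2.resize(ds["scene"]["img"][190:270,90:270],(720,320),interpolation=2)
b=cv2.resize(ds["side"]["img"][125:225,230:350],(336,280),interpolation=2)
c=cv2.resize(ds["side"]["img"][190:345,150:300],(271,280),interpolation=2)
cv2.imwrite("pics/z.png",np.vstack([a,np.hstack([b,c,np.zeros((280,113,3),np.uint8)])])[...,::-1])
```

```text
scene pale [246.   5.] 64 top [-595.6  444.9  -58.8] max -51.2 mean [-596.7  442.1  -81.9] [27. 47. 59.]
scene pale [306.  16.] 88 top [-596.4  792.1 -195.5] max -186.3 mean [-607.1  791.2 -227.7] [781. 507. 567.]
scene pale [291.  20.] 91 top [-595.   699.2 -189.9] max -181.8 mean [-599.3  699.4 -223. ] [37. 56. 74.]
scene pale [277.  23.] 91 top [-593.4  615.3 -190.1] max -182.4 mean [-599.3  615.9 -222.1] [62. 79. 72.]
scene pale [262.  27.] 99 top [-594.9  532.4 -192.1] max -183.6 mean [-598.4  531.2 -222. ] [41. 61. 71.]
scene pale [247.  31.] 93 top [-595.4  446.7 -193.2] max -184.8 mean [-598.   444.9 -221.5] [35. 58. 69.]
scene pale [146.  57.] 60 top [-595.9  -88.3 -202.9] max -197.9 mean [-596.7  -91.  -226.5] [39. 52. 57.]
scene pale [128.  61.] 60 top [-590.7 -172.4 -198.1] max -191.8 mean [-595.7 -176.9 -223.3] [40. 40. 62.]
scene pale [283. 146.] 108 top [385.6 197.6 102.6] max 170.2 mean [386.5 197.8  88.8] [145.  54. 172.]
scene pale [325. 173.] 573 top [514.7 275.9 168.9] max 172.4 mean [521.9 269.8  89.2] [148. 122. 176.]
scene pale [431. 166.] 379 top [599.3 597.7 
[... 6042 characters left out ...]
int64(0)), (np.int64(106), np.int64(0)), (np.int64(110), np.int64(0)), (np.int64(114), np.int64(0)), (np.int64(118), np.int64(0))]
   76 130 [ 526.7 -136.3   81.5] [ 525.5 -149.8   81.8]
side (266, 198) [(np.int64(62), np.int64(30)), (np.int64(66), np.int64(77)), (np.int64(70), np.int64(100)), (np.int64(74), np.int64(20)), (np.int64(78), np.int64(63)), (np.int64(82), np.int64(60)), (np.int64(86), np.int64(0)), (np.int64(90), np.int64(0)), (np.int64(94), np.int64(0)), (np.int64(98), np.int64(0)), (np.int64(102), np.int64(0)), (np.int64(106), np.int64(0)), (np.int64(110), np.int64(0)), (np.int64(114), np.int64(0)), (np.int64(118), np.int64(0))]
   76 134 [531.8 -14.   81.3] [531.4 -13.9  81.7]
```

View pics/z.png

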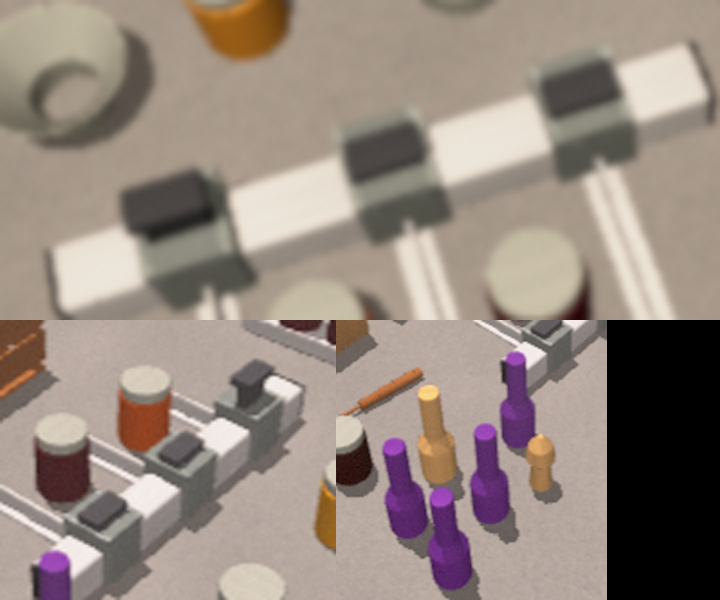

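The pictures agree with the depth data. The left-hand wedge is proud, with its top at z≈110 around (526,-291). The pounder is at about (511,277), ringed by purple look-alikes about 100 mm away. I'll turn the jaws away from those neighbours and go over.

Emit:
{"name": "jog_arm", "arguments": {
  "series": [
    [[-10,0,0],[-10,0,0],-1],
    [[-10,0,0],[-10,0,0],-1],
    [[-10,0,0],[-10,0,0],-1],
    [[-10,0,0],[-10,0,0],-1],
    [[0,0,0],[0,6.5,-54],-1],
    [[0,0,0],[0,6.5,-54],-1],
    [[0,0,0],[0,6.5,-54],-1],
    [[0,0,0],[0,6.5,-54],-1]
  ]
}}

```text
clock: 1.15
eef_pos: [332.7, -451.4, 296.2]
tool_rot: [-2.54, 1.571, 1.602]
force: [0.8, -0.1, 0.4]
width: 85.3
```

Emit:
{"name": "jog_arm", "arguments": {
  "series": [
    [[0,0,0],[0,6.5,-54],-1],
    [[0,0,0],[0,6.5,-54],-1],
    [[0,0,0],[0,6.5,-54],-1],
    [[0,0,0],[0,6.5,-54],-1],
    [[0,0,0],[0,6.5,-54],-1],
    [[0,0,0],[0,6.5,-54],-1],
    [[0,0,0],[0,0,0],-1]
  ]
}}

```text
clock: 2.02
eef_pos: [542.6, -195.7, 296.1]
tool_rot: [-3.066, 1.567, 1.084]
force: [-1.2, -0.4, -0.6]
width: 85.0
```

```bash
cat >> h.py <<'E'
from scipy.spatial.transform import Rotation as Ro
def rot(s): return Ro.from_euler("xyz",s["tool_rot"])
def rel(t):  # tool-frame shift to world target
    s=read_state(); return rot(s).inv().apply(np.array(t)-s["eef_pos"]).round(1)
E
python3 - <<'E'
from h import *
s=read_state(); print(s["clock"],s["eef_pos"].round(1),rot(s).as_matrix().round(3).tolist(),s["qpos"].round(2),s["force"].round(1))
print(rel([511.5,277.5,290]))
E
```

```text
2.025 [ 542.6 -195.7  296.1] [[0.002, 0.846, -0.533], [0.003, -0.533, -0.846], [-1.0, -0.0, -0.004]] [ 0.45  0.49 -0.22  1.67  0.12  0.99 -0.38] [-1.2 -0.4 -0.6]
[   7.6 -278.5 -383.8]
```

Emit:
{"name": "jog_arm", "arguments": {
  "series": [
    [[0,0,0],[0,-34.8,-48],-1],
    [[0,0,0],[0,-34.8,-48],-1],
    [[0,0,0],[0,-34.8,-48],-1],
    [[0,0,0],[0,-34.8,-48],-1],
    [[0,0,0],[0,-34.8,-48],-1],
    [[0,0,0],[0,-34.8,-48],-1],
    [[0,0,0],[0,-34.8,-48],-1],
    [[0,0,0],[0,-34.8,-48],-1]
  ]
}}

```text
clock: 3.02
eef_pos: [513.1, 272.5, 296.2]
tool_rot: [0.8, 1.57, -1.343]
force: [0.6, 0.5, 0.5]
width: 85.3
```

Emit:
{"name": "jog_arm", "arguments": {
  "series": [
    [[0,0,0],[0,0,0],-1],
    [[0,0,0],[0,0,0],-1]
  ]
}}

```text
clock: 3.28
eef_pos: [513.2, 270.5, 295.9]
tool_rot: [0.337, 1.569, -1.806]
force: [0.3, -0.5, -0.7]
width: 85.6
```

```bash
cat >> h.py <<'E'
def wood(d):
    p=cloud(d);hsv=cv2.cvtColor(d["img"],cv2.COLOR_RGB2HSV)
    return p,cv2.inRange(hsv,(8,70,100),(24,255,255))>0
E
python3 - <<'E'
from h import *
s=read_state(); print(s["eef_pos"].round(1),rot(s).as_matrix().round(3).tolist())
d=get_image("wrist"); p,m=wood(d); save("w1",d)
t=m&(p[...,2]>163)&(p[...,2]<178)&(np.linalg.norm(p[...,:2]-[511,277],axis=-1)<60)
c,r=cv2.minEnclosingCircle(np.argwhere(t)[:,::-1].astype(np.float32)); print(t.sum(),c,r,p[t].mean(0),np.ptp(p[t],0))
# ray to plane z=170
f,cx,cy=K(d);T=np.array(d["cam_to_world"]);v=T[:3,:3]@[(c[0]-cx)/f,-(c[1]-cy)/f,-1]; C=T[:3,3]; g=C+v*(170-C[2])/v[2]; print(g, rel([g[0],g[1],136]))
E
```

```text
[513.2 270.5 295.9] [[-0.0, 0.841, -0.541], [-0.002, -0.541, -0.841], [-1.0, 0.001, 0.002]]
732 (251.64508056640625, 186.80052185058594) 15.42801570892334 [513.55117096 277.9642308  170.08986103] [29.08431694 28.51687839  9.06383104]
[513.59888139 278.07676851 170.        ] [160.   -4.6  -7.3]
```

View pics/w1.png

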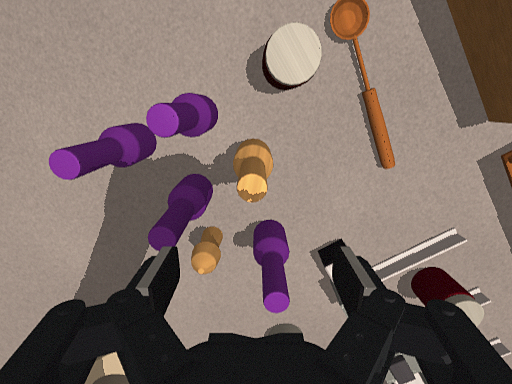

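The wrist view shows the pounder's top at (252,187), giving (513.5,278). The purple pieces stand clear of the jaws' line, so I'm descending.

Emit:
{"name": "jog_arm", "arguments": {
  "series": [
    [[0,0,0],[20,-2,-3.5],-1],
    [[0,0,0],[20,-2,-3.5],-1],
    [[0,0,0],[20,0,0],-1],
    [[0,0,0],[20,0,0],-1],
    [[0,0,0],[20,0,0],-1],
    [[0,0,0],[20,0,0],-1],
    [[0,0,0],[20,0,0],-1],
    [[0,0,0],[18,0,0],-1]
  ]
}}

```text
clock: 4.32
eef_pos: [514.3, 277.8, 137.7]
tool_rot: [0.804, 1.57, -1.341]
force: [0.0, 1.1, 0.3]
width: 85.4
```

Emit:
{"name": "jog_arm", "arguments": {
  "series": [
    [[0,0,0],[0,0,0],-0.5],
    [[0,0,0],[0,0,0],0],
    [[0,0,0],[0,0,0],0.2],
    [[0,0,0],[0,0,0],0.5],
    [[0,0,0],[0,0,0],1],
    [[0,0,0],[0,0,0],1],
    [[0,0,0],[0,0,0],1],
    [[0,0,0],[0,0,0],1]
  ]
}}

```text
clock: 5.32
eef_pos: [514.3, 280.4, 139.4]
tool_rot: [2.436, 1.569, 0.294]
force: [0.7, -0.8, 6.2]
width: 28.8
```

Emit:
{"name": "jog_arm", "arguments": {
  "series": [
    [[0,0,0],[-10,0,0],1],
    [[0,0,0],[-20,0,0],1],
    [[0,0,0],[-30,0,0],1],
    [[0,0,0],[-35,0,0],1],
    [[0,0,0],[-35,0,0],1],
    [[0,0,0],[-35,0,0],1],
    [[0,0,0],[-25,0,0],1],
    [[0,0,0],[-10,0,0],1]
  ]
}}

```text
clock: 6.32
eef_pos: [513.2, 280.5, 339.5]
tool_rot: [2.855, 1.57, 0.713]
force: [-0.1, 0.1, -4.7]
width: 28.6
```

Emit:
{"name": "jog_arm", "arguments": {
  "series": [
    [[0,0,0],[0,0,0],1],
    [[0,0,0],[0,0,0],1]
  ]
}}

```text
clock: 6.58
eef_pos: [512.7, 279.7, 336.9]
tool_rot: [-0.45, 1.568, -2.592]
force: [-0.1, -0.6, -3.4]
width: 29.3
```

```bash
cat >> h.py <<'E'
def held(views=("scene","side")):
    s=read_state();o=s["eef_pos"];print("tcp",o.round(1),"w",s["width"].round(1),"F",s["force"].round(1),"T",s["torque"].round(2), "xaxis",rot(s).as_matrix()[:,0].round(3))
    for n in views:
        d=get_image(n);p,m=wood(d)
        q=p[m&(np.abs(p[...,0]-o[0])<45)&(np.abs(p[...,1]-o[1])<45)&(p[...,2]<o[2]+60)&(p[...,2]>o[2]-160)]
        for a,b in((-28,-42),(-50,-70),(-80,-100),(-115,-125)):
            g=q[(q[:,2]-o[2]<a)&(q[:,2]-o[2]>b)]
            if len(g)>5:
                v=np.array(d["cam_to_world"])[:2,3]-o[:2]; v/=np.linalg.norm(v); w=np.array([-v[1],v[0]])
                l=(g[:,:2]-o[:2])@w; print(n,a,len(g),"lateral centre",((np.percentile(l,2)+np.percentile(l,98))/2).round(1),"dir",w.round(2),"near",((g[:,:2]-o[:2])@v).max().round(1))
        print(n,"zmin rel",np.percentile(q[:,2],1).round(1)-o[2].round(1),len(q))
    return d
E
python3 - <<'E'
from h import *
held()
print(rel([513,-291,340]), rel([605,0,340]))
E
```

```text
Traceback (most recent call last):
  File "h.py", line 18, in held
    s=read_state();o=s["eef_pos"];print("tcp",o.round(1),"w",s["width"].round(1),"F",s["force"].round(1),"T",s["torque"].round(2), "xaxis",rot(s).as_matrix()[:,0].round(3))
                                                             ^^^^^^^^^^^^^^^^
AttributeError: 'float' object has no attribute 'round'
```

```bash
sed -i 's/s\["width"\].round(1)/s["width"]/' h.py
python3 - <<'E'
from h import *
held()
print(rel([526,-291,340]))
E
```

```text
tcp [512.7 279.7 336.9] w 29.27365576366956 F [-0.1 -0.6 -3.4] T [ 0.01 -0.01  0.01] xaxis [-0.002 -0.002 -1.   ]
scene -28 32 lateral centre -5.1 dir [0.64 0.77] near 15.3
scene -50 166 lateral centre -3.1 dir [0.64 0.77] near 23.9
scene -80 106 lateral centre -3.5 dir [0.64 0.77] near 27.4
scene -115 47 lateral centre -2.6 dir [0.64 0.77] near 28.1
scene zmin rel -135.89999999999998 631
side -28 49 lateral centre 4.8 dir [-0.63 -0.78] near 18.8
side -50 193 lateral centre 5.6 dir [-0.63 -0.78] near 29.6
side -80 137 lateral centre 4.1 dir [-0.63 -0.78] near 29.8
side -115 58 lateral centre 4.3 dir [-0.63 -0.78] near 29.4
side zmin rel -136.59999999999997 771
[ -2.3 319.5 473.2]
```

Emit:
{"name": "jog_arm", "arguments": {
  "series": [
    [[0,0,0],[0,10,14.7],1],
    [[0,0,0],[0,20,29.3],1],
    [[0,0,0],[0,28,41],1],
    [[0,0,0],[0,28,41],1],
    [[0,0,0],[0,28,41],1],
    [[0,0,0],[0,28,41],1],
    [[0,0,0],[0,28,41],1],
    [[0,0,0],[0,28,41],1]
  ]
}}

```text
clock: 7.68
eef_pos: [522.4, -73.8, 338.2]
tool_rot: [0.091, 1.57, -2.052]
force: [0.0, -0.3, -4.3]
width: 29.3
```

Emit:
{"name": "jog_arm", "arguments": {
  "series": [
    [[0,0,0],[0,28,41],1],
    [[0,0,0],[0,28,41],1],
    [[0,0,0],[0,28,41],1],
    [[0,0,0],[0,20,29.3],1],
    [[0,0,0],[0,14,20.5],1],
    [[0,0,0],[0,4,6],1],
    [[0,0,0],[0,0,0],1],
    [[0,0,0],[0,0,0],1]
  ]
}}

```text
clock: 8.68
eef_pos: [529.5, -285.5, 338.3]
tool_rot: [-2.501, 1.57, 1.642]
force: [0.5, 0.3, -4.3]
width: 28.9
```

Run:
```python
from h import *
held(("side",))
d=get_image("scene");e=get_image("wrist");f=get_image("side")
for n,g in(("scene",d),("side",f),("wrist",e)):
    p=cloud(g);hsv=cv2.cvtColor(g["img"],cv2.COLOR_RGB2HSV)
    q=p[(p[...,2]>105)&(p[...,2]<115)&(hsv[...,1]<80)&(np.abs(p[...,0]-526)<40)&(np.abs(p[...,1]+291)<45)]
    if len(q)>5: print(n,len(q),q.mean(0).round(1),q.min(0).round(1),q.max(0).round(1))
cv2.imwrite("pics/b.png",cv2.resize(np.hstack([d["img"],e["img"]])[...,::-1],(800,300)))
```

```text
tcp [ 529.5 -285.5  338.3] w 28.893363391379886 F [ 0.5  0.3 -4.3] T [ 0.    0.   -0.01] xaxis [-0.     0.001 -1.   ]
side -28 38 lateral centre 4.4 dir [-0.87 -0.49] near 17.1
side -50 104 lateral centre 4.8 dir [-0.87 -0.49] near 24.9
side -80 101 lateral centre 6.3 dir [-0.87 -0.49] near 30.8
side -115 45 lateral centre 6.2 dir [-0.87 -0.49] near 29.6
side zmin rel -135.70000000000002 560
scene 236 [ 529.1 -294.4  109.4] [ 511.9 -320.1  105. ] [ 543.7 -268.4  113.2]
side 92 [ 523.4 -292.8  109.8] [ 508.4 -321.   105.6] [ 540.3 -266.9  113.8]
wrist 251 [ 531.7 -277.6  110.3] [ 513.6 -293.5  105.4] [ 543.6 -269.8  112.9]
```

View pics/b.png

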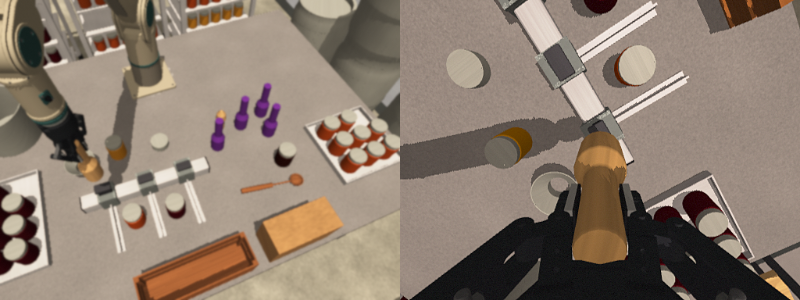

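Both wedge and pounder foot are visible. The wedge centre is at about (527,-294) and the pounder axis at about (526.5,-289.5), so I'll correct by 4 mm and descend.

Emit:
{"name": "jog_arm", "arguments": {
  "series": [
    [[0,0,0],[10,1.1,1.7],1],
    [[0,0,0],[20,1.1,1.7],1],
    [[0,0,0],[20,0,0],1],
    [[0,0,0],[16,0,0],1],
    [[0,0,0],[10,0,0],1],
    [[0,0,0],[6,0,0],1],
    [[0,0,0],[0,0,0],1]
  ]
}}

```text
clock: 9.75
eef_pos: [529.4, -291.2, 256.2]
tool_rot: [-1.663, 1.571, 2.478]
force: [-0.1, 1.0, -3.5]
width: 29.1
```

Emit:
{"name": "jog_arm", "arguments": {
  "series": [
    [[0,0,0],[3,0,0],1],
    [[0,0,0],[3,0,0],1],
    [[0,0,0],[3,0,0],1],
    [[0,0,0],[3,0,0],1],
    [[0,0,0],[0,0,0],1]
  ]
}}

```text
clock: 10.38
eef_pos: [529.6, -291.4, 244.7]
tool_rot: [1.605, 1.57, -0.537]
force: [-0.7, 0.4, 3.6]
width: 29.0
```

Emit:
{"name": "jog_arm", "arguments": {
  "series": [
    [[0,0,0],[3,0,0],1],
    [[0,0,0],[3,0,0],1],
    [[0,0,0],[3,0,0],1],
    [[0,0,0],[3,0,0],1],
    [[0,0,0],[3,0,0],1],
    [[0,0,0],[3,0,0],1]
  ]
}}

```text
clock: 11.12
eef_pos: [529.6, -291.3, 226.2]
tool_rot: [1.714, 1.57, -0.428]
force: [0.3, -0.8, 4.3]
width: 28.6
```

Emit:
{"name": "jog_arm", "arguments": {
  "series": [
    [[0,0,0],[3,0,0],1],
    [[0,0,0],[3,0,0],1]
  ]
}}

```text
clock: 11.38
eef_pos: [529.8, -291.5, 221.1]
tool_rot: [1.62, 1.569, -0.522]
force: [-2.9, 0.6, 22.7]
width: 29.3
```

Emit:
{"name": "jog_arm", "arguments": {
  "series": [
    [[0,0,0],[2,0,0],1],
    [[0,0,0],[0,0,0],1]
  ]
}}

```text
clock: 11.62
eef_pos: [529.8, -291.5, 221.1]
tool_rot: [1.55, 1.568, -0.592]
force: [-3.4, 0.9, 20.6]
width: 29.3
```

Emit:
{"name": "jog_arm", "arguments": {
  "series": [
    [[0,0,0],[3,0,0],1],
    [[0,0,0],[0,0,0],1]
  ]
}}

```text
clock: 11.88
eef_pos: [530.2, -291.6, 220.9]
tool_rot: [1.536, 1.567, -0.606]
force: [-7.7, 1.5, 38.4]
width: 28.9
```

Run:
```python
from h import *
held()
```

```text
tcp [ 530.2 -291.6  220.9] w 28.94332167233574 F [-7.7  1.5 38.4] T [ 1.05  2.39 -0.01] xaxis [ 0.003 -0.002 -1.   ]
scene -28 22 lateral centre 3.5 dir [-0.33  0.94] near 12.7
scene -50 165 lateral centre -1.5 dir [-0.33  0.94] near 21.0
scene -80 80 lateral centre -2.8 dir [-0.33  0.94] near 25.1
scene -115 35 lateral centre -5.7 dir [-0.33  0.94] near 25.1
scene zmin rel -151.0 621
side -28 28 lateral centre 5.0 dir [-0.87 -0.49] near 16.9
side -50 92 lateral centre 5.1 dir [-0.87 -0.49] near 27.2
side -80 75 lateral centre 5.8 dir [-0.87 -0.49] near 29.0
side -115 39 lateral centre 4.4 dir [-0.87 -0.49] near 28.3
side zmin rel -139.2 474
```

It's a hard stop: 38 N with no further travel. The TCP height of 220.9 minus the 139.4 grip offset puts the head at about 82 mm. Lifting off to check.

Emit:
{"name": "jog_arm", "arguments": {
  "series": [
    [[0,0,0],[-6,0,0],1],
    [[0,0,0],[-10,0,0],1],
    [[0,0,0],[-20,0,0],1],
    [[0,0,0],[-30,0,0],1],
    [[0,0,0],[-30,0,0],1],
    [[0,0,0],[-20,0,0],1],
    [[0,0,0],[-8,0,0],1],
    [[0,0,0],[0,0,0],1]
  ]
}}

```text
clock: 12.98
eef_pos: [529.1, -291.0, 338.6]
tool_rot: [-1.563, 1.57, 2.579]
force: [-0.4, -0.0, -4.2]
width: 29.3
```

Run:
```python
from h import *
held()
for n in("scene","side"):
    g=get_image(n);p=cloud(g);hsv=cv2.cvtColor(g["img"],cv2.COLOR_RGB2HSV)
    dark=(hsv[...,2]<110)&(hsv[...,1]<90)
    q=p[dark&(np.abs(p[...,0]-527)<11)&(np.abs(p[...,1]+294)<20)&(p[...,2]<150)&(p[...,2]>60)]
    print(n,len(q),np.percentile(q[:,2],[5,25,50,75,95]).round(1))
    for dy in(140,280):
        q=p[dark&(np.abs(p[...,0]-530)<11)&(np.abs(p[...,1]+294-dy)<20)&(p[...,2]<150)&(p[...,2]>60)]; print(" other",len(q),np.median(q[:,2]).round(1) if len(q) else "")
    for x,y in((600,140),(610,160),(590,150)):
        q=p[np.hypot(p[...,0]-x,p[...,1]-y)<60]; print(" free",x,y,len(q),q[:,2].max().round(1), np.percentile(q[:,2],50).round(1))
print(rel([603,153,340]))
```

```text
tcp [ 529.1 -291.   338.6] w 29.25338336240043 F [-0.4 -0.  -4.2] T [ 0.02 -0.01 -0.01] xaxis [-0.001  0.001 -1.   ]
scene -28 44 lateral centre -0.0 dir [-0.33  0.95] near 13.0
scene -50 220 lateral centre -1.3 dir [-0.33  0.95] near 21.7
scene -80 107 lateral centre -5.1 dir [-0.33  0.95] near 24.7
scene -115 51 lateral centre -2.7 dir [-0.33  0.95] near 24.4
scene zmin rel -134.90000000000003 868
side -28 38 lateral centre 5.6 dir [-0.87 -0.49] near 17.5
side -50 98 lateral centre 5.7 dir [-0.87 -0.49] near 25.0
side -80 95 lateral centre 6.4 dir [-0.87 -0.49] near 30.8
side -115 49 lateral centre 6.0 dir [-0.87 -0.49] near 29.1
side zmin rel -137.70000000000002 562
scene 118 [79.1 80.6 81.7 82.7 84.1]
 other 104 81.7
 other 80 81.4
 free 600 140 1161 6.2 -0.3
 free 610 160 1152 6.2 -0.3
 free 590 150 1139 6.2 -0.3
side 42 [79.8 80.7 81.7 83.6 84.5]
 other 51 82.9
 other 83 82.5
 free 600 140 898 7.1 0.4
 free 610 160 906 16.9 0.3
 free 590 150 912 7.1 0.3
[  -1.6 -177.4 -413.7]
```

The proud wedge's top reads 81.7 in both views, the same as the other two, so it's home. The bench at (600,145) is free, so I'm carrying the pounder there.

Emit:
{"name": "jog_arm", "arguments": {
  "series": [
    [[0,0,0],[0,-8,-18.5],1],
    [[0,0,0],[0,-16,-37],1],
    [[0,0,0],[0,-21,-48],1],
    [[0,0,0],[0,-21,-48],1],
    [[0,0,0],[0,-21,-48],1],
    [[0,0,0],[0,-21,-48],1],
    [[0,0,0],[0,-21,-48],1],
    [[0,0,0],[0,-21,-48],1]
  ]
}}

```text
clock: 14.18
eef_pos: [588.1, 82.4, 339.3]
tool_rot: [-2.206, 1.57, 1.937]
force: [0.2, -0.1, -4.1]
width: 29.0
```

Emit:
{"name": "jog_arm", "arguments": {
  "series": [
    [[0,0,0],[0,-16,-37],1],
    [[0,0,0],[0,-8,-18],1],
    [[0,0,0],[0,-2,-6],1],
    [[0,0,0],[15,0,0],1],
    [[0,0,0],[30,0,0],1],
    [[0,0,0],[35,0,0],1],
    [[0,0,0],[35,0,0],1],
    [[0,0,0],[25,0,0],1]
  ]
}}

```text
clock: 15.18
eef_pos: [598.8, 140.9, 196.7]
tool_rot: [-0.306, 1.567, -2.451]
force: [0.1, -0.3, -3.9]
width: 29.0
```

Emit:
{"name": "jog_arm", "arguments": {
  "series": [
    [[0,0,0],[20,0,0],1],
    [[0,0,0],[15,0,0],1],
    [[0,0,0],[7,0,0],1],
    [[0,0,0],[0,0,0],1],
    [[0,0,0],[0,0,0],1]
  ]
}}

```text
clock: 15.8
eef_pos: [600.4, 144.4, 158.1]
tool_rot: [2.396, 1.569, 0.254]
force: [-0.8, 0.3, -3.1]
width: 29.1
```

Run:
```python
from h import *
held()
```

```text
tcp [600.4 144.4 158.1] w 29.07398945005939 F [-0.8  0.3 -3.1] T [-0.01 -0.03 -0.01] xaxis [ 0.002  0.    -1.   ]
scene -50 125 lateral centre -2.6 dir [0.56 0.83] near 25.1
scene -80 60 lateral centre -3.5 dir [0.56 0.83] near 28.4
scene -115 27 lateral centre -1.3 dir [0.56 0.83] near 26.7
scene zmin rel -159.2 394
side -28 27 lateral centre 4.5 dir [-0.67 -0.74] near 17.9
side -50 128 lateral centre 4.9 dir [-0.67 -0.74] near 26.0
side -80 84 lateral centre 4.2 dir [-0.67 -0.74] near 30.9
side -115 44 lateral centre 3.8 dir [-0.67 -0.74] near 30.1
side zmin rel -157.29999999999998 504
```

Emit:
{"name": "jog_arm", "arguments": {
  "series": [
    [[0,0,0],[7,0,0],1],
    [[0,0,0],[5,0,0],1],
    [[0,0,0],[3,0,0],1],
    [[0,0,0],[1,0,0],1],
    [[0,0,0],[0,0,0],1]
  ]
}}

```text
clock: 16.52
eef_pos: [599.9, 144.3, 141.3]
tool_rot: [-2.005, 1.571, 2.137]
force: [-0.9, 0.1, -3.5]
width: 29.0
```

Emit:
{"name": "jog_arm", "arguments": {
  "series": [
    [[0,0,0],[1,0,0],1],
    [[0,0,0],[1,0,0],1],
    [[0,0,0],[1,0,0],1],
    [[0,0,0],[0,0,0],1]
  ]
}}

```text
clock: 17.02
eef_pos: [600.2, 144.4, 139.4]
tool_rot: [2.29, 1.57, 0.148]
force: [-1.1, -1.1, 5.6]
width: 29.0
```

Emit:
{"name": "jog_arm", "arguments": {
  "series": [
    [[0,0,0],[0,0,0],0.2],
    [[0,0,0],[0,0,0],0],
    [[0,0,0],[0,0,0],-0.5],
    [[0,0,0],[0,0,0],-1],
    [[0,0,0],[0,0,0],-1],
    [[0,0,0],[0,0,0],-1],
    [[0,0,0],[0,0,0],-1],
    [[0,0,0],[0,0,0],-1]
  ]
}}

```text
clock: 18.02
eef_pos: [599.9, 144.2, 138.3]
tool_rot: [2.217, 1.571, 0.076]
force: [-0.0, 0.6, -0.4]
width: 85.2
```

Emit:
{"name": "jog_arm", "arguments": {
  "series": [
    [[0,0,0],[-5,0,0],-1],
    [[0,0,0],[-10,0,0],-1],
    [[0,0,0],[-20,0,0],-1],
    [[0,0,0],[-30,0,0],-1],
    [[0,0,0],[-35,0,0],-1],
    [[0,0,0],[-35,0,0],-1],
    [[0,0,0],[-35,0,0],-1],
    [[0,0,0],[-30,0,0],-1]
  ]
}}

```text
clock: 19.02
eef_pos: [599.9, 144.4, 340.8]
tool_rot: [2.425, 1.569, 0.283]
force: [0.2, -0.4, 0.1]
width: 85.4
```

Emit:
{"name": "jog_arm", "arguments": {
  "series": [
    [[0,0,0],[0,0,0],-1],
    [[0,0,0],[0,0,0],-1],
    [[0,0,0],[0,0,0],-1],
    [[0,0,0],[0,0,0],-1]
  ]
}}

```text
clock: 19.52
eef_pos: [599.5, 144.2, 337.4]
tool_rot: [-0.775, 1.569, -2.917]
force: [-0.8, 0.5, 0.0]
width: 85.4
```

Run:
```python
from h import *
s=read_state();print(s["clock"],s["eef_pos"].round(1),s["width"],s["force"].round(1),np.abs(s["qd"]).max())
ims=[]
for n in("scene","side"):
    d=get_image(n);p,m=wood(d);ims.append(d["img"])
    q=p[m&(np.hypot(p[...,0]-598,p[...,1]-141)<60)&(p[...,2]>8)&(p[...,2]<190)]
    for a,b in((20,60),(90,150),(160,180)):
        g=q[(q[:,2]>a)&(q[:,2]<b)]; print(n,a,len(g),g.mean(0).round(1),g[:,2].max().round(1))
cv2.imwrite("pics/end.png",cv2.resize(np.hstack(ims)[...,::-1],(800,300)))
```

```text
19.525 [599.5 144.2 337.4] 85.42403885983391 [-0.8  0.5  0. ] 0.005195780712094543
scene 20 114 [615.2 130.6  40. ] 59.8
scene 90 121 [607.6 135.5 121.3] 149.8
scene 160 107 [600.6 140.4 168.4] 172.5
side 20 160 [580.9 155.3  39.7] 59.4
side 90 153 [588.3 148.6 120.5] 149.7
side 160 79 [593.9 144.1 168.4] 172.8
```

View pics/end.png

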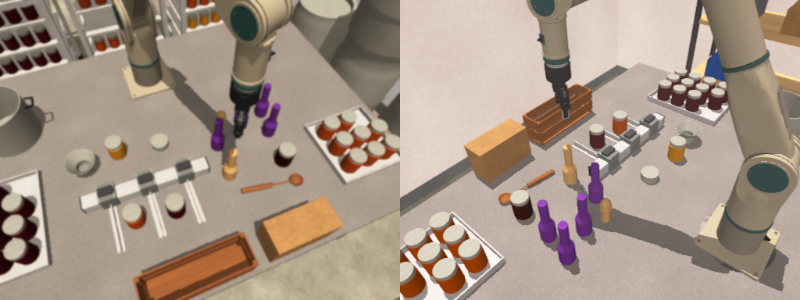

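The pounder stands upright and free, at (231,165) in the left half and (570,163) in the right. All four purple pieces and the jars are where they were, and the wedges are level.

```bash
python3 -c "
from cell import *
print(finish_job())"
```

```text
the job is handed in; nothing more can be done
None
```

The proud wedge is driven fully home, and the pounder is standing upright on the bench again, released. I handed the job in at about 19.6 s on the robot's clock; no verdict is reported.

- **Driving the wedge:** I gripped the pounder by its handle and pressed the wedge down in small 2–3 mm steps rather than striking it. It stopped hard, with 38 N at the wrist and no further travel. Afterwards its top read 81.7 mm in both camera views, against 81.4–82.9 mm for the two wedges already home.
- **Setting the pounder down:** I stood it on clear bench at about (598, 141) instead of its original spot among the purple look-alikes. Its top reads about 170 mm in both views.
- **Final state:** The gripper is open and clear above the pounder, with about zero force at the wrist. In the last pictures the purple pieces, jars and reamer look unmoved.
- **Disagreement between cameras:** The two fixed cameras differed by up to about 7 mm on horizontal positions, mostly because each sees a different side of a part. I used their average plus the wrist view, and no check failed.

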